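# Find the shaft flat and hold the stop collar on it

## Task

Turn the spindle's upright shaft with the fingers until you feel its two flats square under the pads, one flat facing the way the base's tongue points. Then slide the collar (the ring with the set-screw) down over the shaft, screw on the tongue's side, until it is about 10 mm clear above the bearing boss, draw it sideways until the screw's pad bears on the flat, and finish while still holding it there, clear of the boss. Leave everything else on the bench where it is.

Things in the scene. Friction and masses are not known exactly. Their poses are not given: they have to be found in the camera images.
- pedestal: Spindle unit, fixed: grey cast base 90 x 90 x 46 mm carrying an upright steel shaft on its axis. Origin under the base's centre, on the shaft's axis; z up. A low grey tongue (26 mm wide, 16 mm tall) runs out along -x to 100 mm from the axis. On the base a dark round bearing boss, 54 mm across, its top at z = 60 mm.
- shaft_end (a point): Centre of the shaft's upper end, 125 mm above the bench (fixed to the base: its axes do not turn with the shaft). The shaft stands free from 60 to 125 mm: 24 mm diameter with two opposite flats over the whole length, 16 mm across, each 17.9 mm wide; the top 5 mm tapers to 0.72 of that. It turns endlessly either way against 0.15 N m of drag and stays put.
- shaft_mid (a point): Point on the shaft's axis 105 mm up, where to pinch it (does not turn). The shaft's angle is not reported: see or feel it. Its flats start 0.6 rad or more off facing along the base's x. Fingers closed on it open 16 mm square on the flats, 24 mm on the round, 24 mm x cos(0.84 - a) at a (to 0.84) rad off square; they may read up to 1 mm less. A squeeze may turn it a little.
- collar: Loose steel stop collar, about 0.2 kg: upright ring 48 mm outside, 30 mm tall, bore 28 mm; origin at the centre of its underside, z up along the bore. Grip it on the two flat cheeks (24 mm long, full height) on its +y and -y sides, 51 mm across. A set-screw runs along -x at 15 mm height; its knurled head, 16 mm thick, reaches to 44 mm from the axis.
- screw (a point): Centre of the outer end of the set-screw's head, at (-44, 0, 15) mm in the collar's frame.
- pad (a point): Face of the set-screw's brass pad inside the bore, at (-10, 0, 15) mm in the collar's frame; 12 mm wide, 16 mm tall. The collar passes onto the shaft only with the pad over a flat, within about 0.25 rad. Centred on the shaft, the pad stands 2 mm off the flat: drawing the collar 2 mm along its +x, away from the screw, brings it to bear.
- spacer: Bystander, leave alone: plain steel ring without a screw, 50 mm across, 18 mm tall; not the collar; origin at the centre of its underside.
- tin: Bystander, leave alone: white jar, 52 mm across, 55 mm tall; origin at the centre of its underside.
- funnel: Bystander, leave alone: blue funnel standing mouth down, 64 mm across, 70 mm tall; origin at the centre of its underside.
- marker: Bystander, leave alone: white marker pen, 14 mm thick, 130 mm long, lying; origin at the centre of its underside.
- rack: Bystander, leave alone: drilled wooden block 90 x 160 x 30 mm; origin at the centre of its underside.
- flipbox: Bystander, leave alone: green box 80 x 110 x 45 mm with its lid standing open at +x (about 125 mm tall); origin at the centre of its underside.
- earmuffs: Bystander, leave alone: ear defenders lying down, about 160 x 130 x 60 mm; origin at the centre of its underside.
- screwdriver: Bystander, leave alone: screwdriver lying, about 200 mm long; origin at the centre of its underside.

How it is judged:
By the outcome, as a careful person would: the job done as asked, in the order asked, and still so for the second after the job is handed in, while the arm keeps its last pose, push and grip.
It also fails if it takes over 72 s, if anything falls off the work surface, if the arm or the gripper's body presses on something with over 40 N, if the wrist force passes 120 N, or if a joint passes its speed limit or range.

## Robot

A 6-joint arm with a two-finger parallel gripper is mounted at the origin on the work surface. World frame = base frame: x ahead of the robot, y to its left, z up, the work surface at z = 0. Lengths are in m, angles in rad, forces in N, time in s.
With the tool pointing down it reaches from about 0.3 to 0.875 m from the base axis. Payload 6.4 kg.
Tool frame: the origin (TCP) lies between the finger pads; the fingertips stand tip_extent ahead of it and the grasp point (between the pads) lies 5 mm behind it (tip_extent is the distance from the TCP to the fingertips, in m); z points along the fingers, y is the direction in which the jaws open and shut (so a half turn about z gives the same grasp; the last joint's range is limited). The gripper opens to 85 mm and grips with 20 to 120 N. Pads are 22 mm wide; open, the fingers measure 114 mm over their backs; the gripper's body (76 mm by 85 mm) begins 54 mm behind the grasp point. The pads swing forward as they close: fully open they stand 13 mm farther back than shut.
Start: joints at [0.996, 0.181, 1.607, -0, 1.354, -0.206], TCP at [0.207, 0.536, 0.245] pointing down, gripper open.
Joint ranges: [-2.99, 2.99], [-0.89, 2.07], [0.3, 2.58], [-1.14, 4.28], [0, 2.63], [-3.12, 3.12]. Speed limits (rad/s): [2.57, 2.57, 3.01, 3.14, 3.14, 3.14].

## Interface

Orientations are given as a unit quaternion [w, x, y, z].
In Python, from bench import * gives the robot as it stands.
- The arm moves only by the shell command python3 -m jog 'ROWS'. ROWS is JSON, a list of rows, each a list of 3 entries, a list of its own where there are three numbers: the shift along the tool's x, y, z in mm, then the turn, a rotation vector about the tool's x, y, z in rad, then the opening, from 0 (shut) to 1 (fully open). A call has 1 to 20 rows; each row is the pose to reach, as a shift and turn from the pose measured when the call began, along the tool's axes at that moment; what a row does not reach only later rows make up. A row lasts 1/12 s, in which the tool goes at most 41.7 mm and 7.16 degrees, less where a joint would pass 70% of its speed; a pose out of reach is approached as far as the arm can. A call with a gripper value outside its range is refused whole. The fingers move at their own pace and stop on an object; the grip force is fixed at half the most. Time passes only in rows, so rows that repeat a pose let the fingers close. It gives the time, the measured TCP pose, the force and the opening at its end, in the units of the state.
- get_obs(): the state, without advancing time (a new reading comes with each control period).
- camera(name): name is "side" or "top" or "wrist"; returns (picture, depth): 384x512x3 uint8, red, green, blue; 384x512 float32, m along the optical axis (not along the pixel's ray), 0 where there is no reading.
- get_calibration(name): a dict with "fx", "fy", "cx", "cy" (pixels), "world_from_camera" (4x4, takes a point from camera to world coordinates). Camera axes: x right, y down, z forward; pixel columns grow to the right and rows downward; lengths in m; the calibration is good to about 2 mm. A picture is of the moment at which its call begins: read the wrist's pose just before it. get_calibration takes no time and is no camera call; for the wrist camera it gives the pose at the moment of the call.
- hand_in(): hands the job in, once; it reports no verdict.
The state is a dict: "time_s": time; "q": joint angles; "dq": joint speeds; "joint_efforts": joint torques, N m; "eef_pos": TCP position; "eef_rot": TCP orientation; "wrist_force": force on the tool from outside, world axes, zero at the start; "torque": the same for the moment, N m; "opening": opening from 0.0 (shut) to 1.0 (fully open).
Only numpy, scipy, OpenCV 4.12 (cv2) and the standard library are available. Lean on these libraries where they do the work, as an engineer would, in place of code of your own. Each camera call takes 0.05 s, during which the arm holds its last target.

## Working session

There is one attempt and no reset: what is moved stays moved. The work goes in short steps, Python scripts to look and compute and a shell command to move; the robot and the scene stay as the last step left them, time stands still between calls to the robot, and variables do not carry over. Pictures are saved under pics/ and viewed, and the job is handed in when it is done.

```bash
ls; mkdir -p pics
python3 - <<'E'
from bench import *
import cv2
o=get_obs();print(o)
for n in ["side","top","wrist"]:
    p,d=camera(n);cv2.imwrite(f"pics/a_{n}.png",p[:,:,::-1]);import numpy as np;np.save(f"pics/a_{n}.npy",d)
    c=get_calibration(n);print(n,c)
E
```

```text
pics
{'time_s': 0.0, 'q': array([ 9.95688970e-01,  1.81561505e-01,  1.60799304e+00, -1.42112114e-05,
        1.35381589e+00, -2.06298761e-01]), 'dq': array([-8.56265842e-04,  5.62045437e-05,  7.10964272e-04, -6.57482946e-04,
        5.26811894e-04, -1.23879179e-03]), 'joint_efforts': array([ 8.36137897e-04, -4.44853091e+01, -3.51345563e+01, -1.67261069e-04,
        8.90046969e-03, -1.83922744e-06]), 'eef_pos': array([0.20698355, 0.53588775, 0.24437987]), 'eef_rot': array([-3.32108795e-04,  1.83359381e-01,  9.83045547e-01, -8.24546745e-04]), 'wrist_force': array([-0.91665506, -0.45468216,  0.04721132]), 'torque': array([ 0.02835843,  0.00654792, -0.00289727]), 'opening': 1.0000157787957902}
side {'fx': 380.13470821877587, 'fy': 380.13470821877587, 'cx': 252.35506904274928, 'cy': 190.46942761678355, 'world_from_camera': array([[ 0.75224112, -0.47999483,  0.45137375,  0.14697065],
       [-0.65865378, -0.52954572,  0.53456199, -0.45524991],
       [-0.01756395, -0.69941854, -0.71449648,  0.79267814],
       [ 0.        ,  0.        ,  0.        ,  1.        ]])}
top {'fx': 353.88560071793114, 'fy': 353.88560071793114, 'cx': 248.11650923508896, 'cy': 190.6311431541529, 'world_from_camera': array([[-0.01860994, -0.99532829,  0.0947379 ,  0.47856673],
       [-0.99907996,  0.01485061, -0.04023298,  0.10466382],
       [ 0.03863811, -0.09539947, -0.99468892,  1.04091679],
       [ 0.        ,  0.        ,  0.        ,  1.        ]])}
wrist {'fx': 279.6945792151772, 'fy': 279.6945792151772, 'cx': 254.83906964365335, 'cy': 190.7370554215754, 'world_from_camera': array([[ 0.36017059,  0.89611471,  0.25933681,  0.14165201],
       [ 0.93288526, -0.34552683, -0.10166762,  0.56244719],
       [-0.00149802,  0.27854917, -0.9604208 ,  0.3733358 ],
       [ 0.        ,  0.        ,  0.        ,  1.        ]])}
```

View pics/a_side.png

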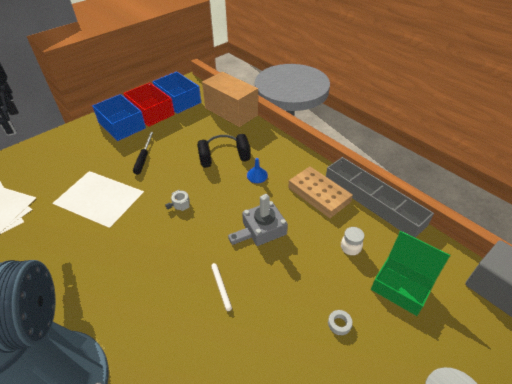

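View pics/a_top.png

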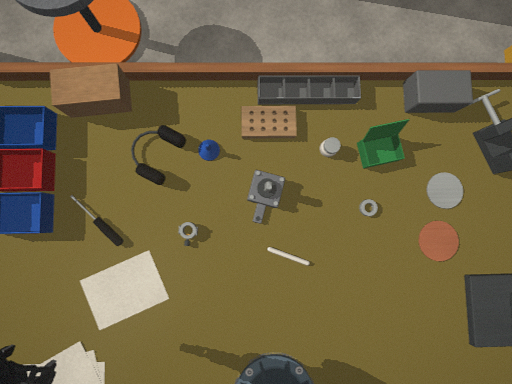

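View pics/a_wrist.png

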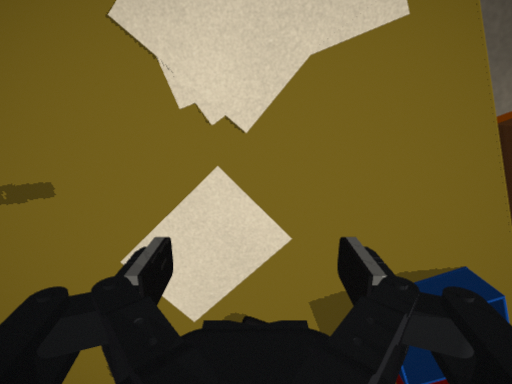

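The top view shows the spindle at about (266,188) with its tongue towards (258,220). The collar is at (187,231), with its screw pointing down-image. Next I'll zoom in and measure.

```bash
cat > h.py <<'E'
from bench import *
import numpy as np, cv2
from scipy.spatial.transform import Rotation as R
def pts(d,c):
    v,u=np.mgrid[0:d.shape[0],0:d.shape[1]]
    X=np.stack([(u-c['cx'])/c['fx']*d,(v-c['cy'])/c['fy']*d,d],-1)
    T=c['world_from_camera']
    P=X@T[:3,:3].T+T[:3,3]; P[d<=0]=np.nan
    return P
def proj(p,c):
    T=c['world_from_camera']; q=T[:3,:3].T@(np.asarray(p)-T[:3,3]); return c['fx']*q[0]/q[2]+c['cx'],c['fy']*q[1]/q[2]+c['cy']
def crop(p,u0,v0,u1,v1,k,f): cv2.imwrite(f,cv2.resize(p[v0:v1,u0:u1,::-1],None,fx=k,fy=k,interpolation=cv2.INTER_CUBIC))
def rot():
    o=get_obs(); q=o['eef_rot']; return R.from_quat(np.r_[q[1:],q[0]])
E
python3 - <<'E'
from h import *
a=cv2.imread('pics/a_top.png')[:,:,::-1]; b=cv2.imread('pics/a_side.png')[:,:,::-1]
m=np.hstack([cv2.resize(a[160:230,235:305],(390,390),interpolation=2),cv2.resize(a[200:270,150:220],(390,390),interpolation=2)])
cv2.imwrite('pics/b1.png',m[:,:,::-1])
m=np.hstack([cv2.resize(b[185:255,225:295],(390,390),interpolation=2),cv2.resize(b[170:240,145:215],(390,390),interpolation=2)])
cv2.imwrite('pics/b2.png',m[:,:,::-1])
P=pts(np.load('pics/a_top.npy'),get_calibration('top'))
print(np.round(1000*P[180:260:4,160:214:3,2]))
def sl(u0,v0,u1,v1,z0,z1):
    Q=P[v0:v1,u0:u1].reshape(-1,3);Q=Q[(Q[:,2]>z0)&(Q[:,2]<z1)];return Q
for nm,w,z in [('collar',(165,210,212,262),(.022,.04)),('collarscrew',(165,236,212,262),(.008,.04)),('base',(235,160,300,230),(.038,.052)),('boss',(235,160,300,230),(.055,.066)),('shaft',(235,160,300,230),(.1,.14)),('tongue',(235,200,300,230),(.010,.022))]:
    Q=sl(*w,*z)
    if len(Q):print(nm,len(Q),Q.mean(0),Q.min(0),Q.max(0))
    if nm in('base',): print(cv2.minAreaRect((Q[:,:2]*1000).astype(np.float32)))
    if nm=='collar': print(cv2.minEnclosingCircle((Q[:,:2]*1000).astype(np.float32)))
    if nm=='collar': print(cv2.minAreaRect((Q[:,:2]*1000).astype(np.float32)))
E
```

```text
[[50. 32. -2. -2. -1.  3.  2. -3. -2. -3. -1.  1. -1. -1. -0. -1. -3.  0.]
 [25.  1. -1.  2. -1.  0.  0. -0. -0.  3. -1.  1.  2. -1.  2.  1.  2.  2.]
 [-0. -1. -0.  1.  3.  1. -0. -3.  1. -0. -2. -2. -0. -4. nan  1. -3.  1.]
 [ 0.  0. -1. -4.  1.  2. -3.  1.  0.  0.  3. -1.  1.  1. -5.  2.  1.  2.]
 [-0. -1. -1. -1. -2.  0.  1. -1. -2.  0. -3.  0.  1.  1. -2. -1. -3. -1.]
 [ 2.  1. -3. -1. -0. -4. -1. -1.  0.  0.  1. -1.  0. -1.  2. -6. -1. -1.]
 [-1. -1. -1. -1.  0. -3.  1.  0. -1.  2. -1.  1. -0.  1.  1. -0.  2. -3.]
 [-2.  0. -2. -4. -3.  3. -2. -1. -2. -1. -2.  1. -2. -3.  2.  0. -3.  0.]
 [ 0.  0.  1. -0.  3. -2. -2. -2. -2.  1. -3.  2. -2. -1. -2.  1. -1. -1.]
 [-0.  0. -1.  0.  0.  1. -1.  1. -1. -2.  1.  2.  2.  0. -0. -4. -1. -0.]
 [ 2.  2.  0. -3.  1. -4.  2.  1. -5. -1.  2.  0. -1.  2. -4. -4. -1. -4.]
 [ 1. -2.  0. -3. -2. -3. -6. -4. 28. 30. 28. 29. -5. -4. -4.  0. -3. -1.]
 [ 2.  1. -0.  1. nan -1. -1. 27. 11. -3. -2. 30. 26.  1.  3.  0.  1.  1.]
 [-1. -1. -0.  0. -0.  5. -3. 30. 13. -4. -0. 30. 31. -2. -4. -0.  0.  0.]
 [-6.  2.  0. -1. -0. -4. -2. -1. 30. 31. 32. 28. 
[... 665 characters left out ...]
23959350586)
collarscrew 56 [0.43809771 0.2384443  0.02432167] [0.42325522 0.22190389 0.01620307] [0.44926123 0.25257498 0.03201095]
base 690 [0.57905545 0.01284891 0.04551809] [ 0.52841591 -0.04193758  0.03809913] [0.63260696 0.065056   0.05196925]
((580.6073608398438, 11.983356475830078), (89.75086212158203, 89.93216705322266), 74.20773315429688)
boss 209 [0.57914144 0.01389001 0.0595507 ] [ 0.55595524 -0.01350345  0.05517502] [0.60709532 0.03740252 0.0638513 ]
shaft 60 [0.57975513 0.01285594 0.12145519] [0.56880988 0.00411487 0.10115004] [0.59099288 0.02040829 0.12876147]
tongue 178 [0.51232585 0.03180659 0.01549855] [ 0.48454011 -0.01118895  0.01019276] [0.54882095 0.06407796 0.02167517]
```

View pics/b1.png

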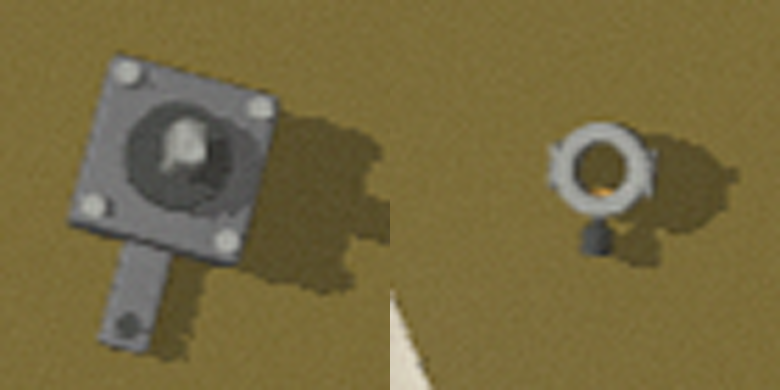

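View pics/b2.png

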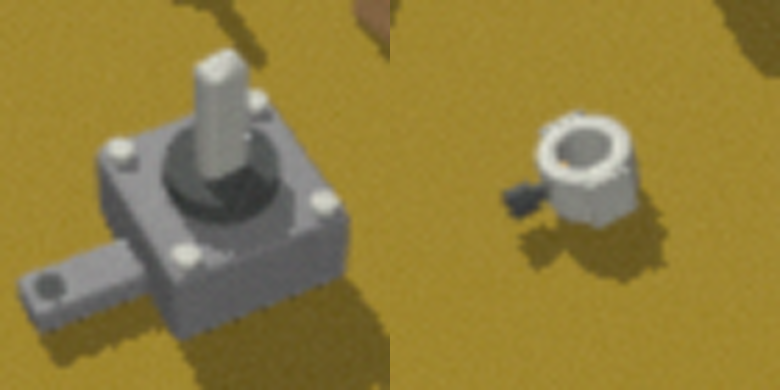

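```bash
cat >> h.py <<'E'
def delta(p):
    o=get_obs(); return np.round(1000*rot().inv().apply(np.asarray(p)-o['eef_pos']),1)
def yang():
    y=rot().apply([0,1,0]); return np.degrees(np.arctan2(y[1],y[0]))
E
python3 - <<'E'
from h import *
print(delta([.58,.0125,.245]),yang(),rot().as_matrix().round(3))
import bench
print([k for k in dir(bench) if k[0]!='_'], getattr(bench,'tip_extent',None))
E
python3 -m jog --help | head -20
```

```text
[-5.366e+02 -3.538e+02 -1.000e-01] 68.86831036483578 [[-0.933  0.361 -0.001]
 [ 0.361  0.933 -0.001]
 [ 0.    -0.001 -1.   ]]
['MotionError', 'camera', 'get_calibration', 'get_obs', 'hand_in', 'tip_extent'] 0.014invalid input: not JSON, or not a number
```

```bash
python3 -m jog '[[[-537,-354,0],[0,0,0],1],[[-537,-354,0],[0,0,0],1],[[-537,-354,0],[0,0,0],1],[[-537,-354,0],[0,0,0],1],[[-537,-354,0],[0,0,0],1],[[-537,-354,0],[0,0,0],1],[[-537,-354,0],[0,0,0],1],[[-537,-354,0],[0,0,0],1],[[-537,-354,0],[0,0,0],1],[[-537,-354,0],[0,0,0],1],[[-537,-354,0],[0,0,0],1],[[-537,-354,0],[0,0,0],1],[[-537,-354,0],[0,0,0],1],[[-537,-354,0],[0,0,0],1],[[-537,-354,0],[0,0,0],1],[[-537,-354,0],[0,0,0],1],[[-537,-354,0],[0,0,0],1],[[-537,-354,0],[0,0,0],1]]'
python3 - <<'E'
from h import *
p,d=camera('wrist');c=get_calibration('wrist');cv2.imwrite('pics/c.png',p[:,:,::-1]);np.save('pics/c.npy',d)
print(get_obs()['eef_pos'],get_obs()['wrist_force'],yang(),get_obs()['opening'])
for z in(.125,.06): print(proj([.58,.0125,z],c))
P=pts(d,c);Q=P[np.isfinite(P[...,2])]
np.save('pics/cP.npy',P)
E
```

```text
time_s: 1.65
eef_pos: [0.5802, 0.0113, 0.2441]
eef_rot: [-0.001, 0.184, 0.983, -0.0]
wrist_force: [-0.6, 0.6, -0.5]
opening: 0.997
[0.57975628 0.01241121 0.24427339] [-0.43044847  0.20871676  0.52290781] 68.82771155575813 1.0025066157801428
(np.float64(254.19917513192703), np.float64(189.6951391746362))
(np.float64(254.40277713609396), np.float64(174.18555579297288))
```

View pics/c.png

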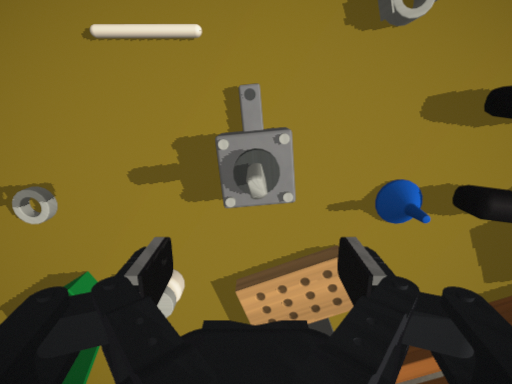

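Run:
```python
from h import *
p=cv2.imread('pics/c.png')[:,:,::-1]; crop(p,210,130,302,215,8,'pics/c2.png')
P=np.load('pics/cP.npy')
m=(P[...,2]>.11)&(P[...,2]<.14); m[:130]=0;m[215:]=0;m[:,:210]=0;m[:,302:]=0
Q=P[m];print(len(Q),Q.mean(0),Q.min(0),Q.max(0))
m2=m&(P[...,2]>.120);Q=P[m2];print(len(Q),Q.mean(0)); print(cv2.minAreaRect((Q[:,:2]*1000).astype(np.float32)))
print(np.linalg.eigh(np.cov(Q[:,:2].T*1e6)))
m=(P[...,2]>.035)&(P[...,2]<.05);m[:120]=0;m[215:]=0;m[:,:210]=0;m[:,302:]=0
Q=P[m];print(len(Q));print(cv2.minAreaRect((Q[:,:2]*1000).astype(np.float32)))
```

```text
427 [0.57726168 0.01513688 0.12322491] [0.56683708 0.00607107 0.11035036] [0.59049328 0.02309486 0.12701339]
380 [0.57807639 0.01484499 0.12413115]
((578.9927368164062, 14.453935623168945), (15.855257034301758, 23.01543617248535), 85.68294525146484)
EighResult(eigenvalues=array([19103880.00290677, 38646643.1724716 ]), eigenvectors=array([[-0.07349957, -0.99729525],
       [-0.99729525,  0.07349957]]))
3407
((579.1174926757812, 14.354965209960938), (89.99678802490234, 90.24645233154297), 74.10419464111328)
```

View pics/c2.png

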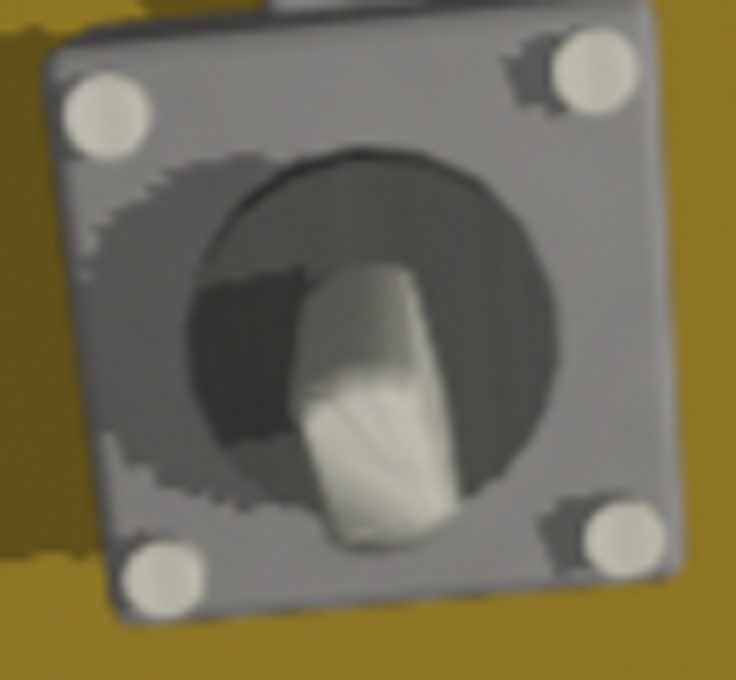

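Run:
```python
from h import *
print(get_obs()['q'].round(3), delta([.5795,.0133,.1]))
```

```text
[-1.830e-01  1.940e-01  1.594e+00 -1.000e-03  1.356e+00 -1.384e+00] [  0.3   0.9 144.3]
```

```bash
python3 -m jog '[[[0,1,60],[0,0,-0.15],1],[[0,1,100],[0,0,-0.297],1],[[0,1,130],[0,0,-0.297],1],[[0,1,144],[0,0,-0.297],1],[[0,1,144],[0,0,-0.297],1],[[0,1,144],[0,0,-0.297],0],[[0,1,144],[0,0,-0.297],0],[[0,1,144],[0,0,-0.297],0],[[0,1,144],[0,0,-0.297],0],[[0,1,144],[0,0,-0.297],0],[[0,1,144],[0,0,-0.297],0],[[0,1,144],[0,0,-0.297],0],[[0,1,144],[0,0,-0.297],0],[[0,1,144],[0,0,-0.297],0]]'
python3 - <<'E'
from h import *
o=get_obs();print(yang(),o['opening']*85,rot().inv().apply(o['wrist_force']),o['torque'],o['eef_pos'])
E
```

```text
time_s: 2.87
eef_pos: [0.5806, 0.0128, 0.1018]
eef_rot: [-0.0, 0.036, 0.999, -0.001]
wrist_force: [-1.7, -0.3, 6.4]
opening: 0.18
85.83984704784342 15.304265732023376 [ 1.67054456 -0.41273239 -6.36338584] [-0.16401159  0.29589695  0.00892327] [0.58057946 0.0127534  0.10180145]
```

```bash
python3 -m jog '[[[0,0,0],[0,0,0.1],0],[[0,0,0],[0,0,0.2],0],[[0,0,0],[0,0,0.31],0],[[0,0,0],[0,0,0.42],0],[[0,0,0],[0,0,0.53],0],[[0,0,0],[0,0,0.64],0],[[0,0,0],[0,0,0.75],0],[[0,0,0],[0,0,0.86],0],[[0,0,0],[0,0,0.97],0],[[0,0,0],[0,0,1.08],0],[[0,0,0],[0,0,1.19],0],[[0,0,0],[0,0,1.3],0],[[0,0,0],[0,0,1.41],0],[[0,0,0],[0,0,1.52],0],[[0,0,0],[0,0,1.62],0],[[0,0,0],[0,0,1.7],0],[[0,0,0],[0,0,1.775],0],[[0,0,0],[0,0,1.775],0],[[0,0,0],[0,0,1.775],0],[[0,0,0],[0,0,1.775],0]]'
python3 - <<'E'
from h import *
o=get_obs();print(yang(),o['opening']*85,rot().inv().apply(o['wrist_force']),o['torque'],o['eef_pos'],o['q'].round(2))
E
```

```text
time_s: 4.53
eef_pos: [0.5792, 0.0118, 0.1019]
eef_rot: [-0.0, 0.798, 0.603, -0.002]
wrist_force: [-6.5, -4.4, 3.2]
opening: 0.177
-15.894324225110633 15.072325454125327 [-6.07061103 -5.05876297 -3.149637  ] [-0.51958334  0.81222567 -0.14216707] [0.57918582 0.01177387 0.1018596 ] [-0.18  0.36  1.7  -0.    1.09  0.1 ]
```

```bash
python3 -m jog '[[[0,0,0],[0,0,0],1],[[0,0,0],[0,0,0],1],[[0,0,0],[0,0,0],1],[[0,0,0],[0,0,0],1],[[0,0,0],[0,0,0],1],[[0,0,-40],[0,0,0],1],[[0,0,-80],[0,0,0],1],[[0,0,-120],[0,0,0],1],[[0,0,-120],[0,0,0],1]]'
python3 - <<'E'
from h import *
c=get_calibration('top');T=c['world_from_camera']
r=T[:3,:3]@[(187.7-c['cx'])/c['fx'],(230.2-c['cy'])/c['fy'],1];s=(.03-T[2,3])/r[2];print(T[:3,3]+s*r)
print(delta([.464,.237,.222]),get_obs()['eef_pos'],get_obs()['opening'])
p,d=camera('wrist');cv2.imwrite('pics/d.png',p[:,:,::-1])
E
```

```text
time_s: 5.28
eef_pos: [0.5844, 0.0115, 0.2314]
eef_rot: [0.005, 0.798, 0.603, 0.003]
wrist_force: [1.5, -0.1, 0.9]
opening: 1.0
[0.46520525 0.23652248 0.03      ]
[ 184.  -177.6    6.9] [0.58442116 0.01150668 0.23141747] 0.9998533454054971
```

View pics/d.png

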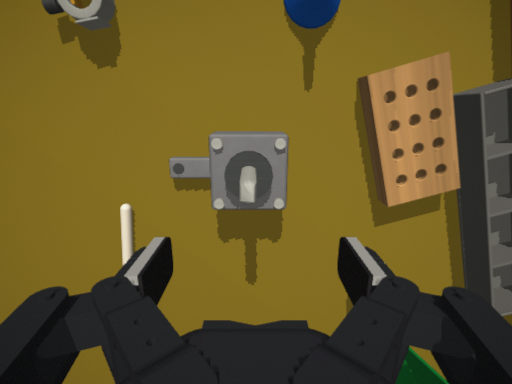

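The shaft's flats now line up with the base edges, with one flat facing the tongue. Next I'll move over the collar.

```bash
python3 -m jog '[[[184,-178,0],[0,0,-1.85],1],[[184,-178,0],[0,0,-1.85],1],[[184,-178,0],[0,0,-1.85],1],[[184,-178,0],[0,0,-1.85],1],[[184,-178,0],[0,0,-1.85],1],[[184,-178,0],[0,0,-1.85],1],[[184,-178,0],[0,0,-1.85],1],[[184,-178,0],[0,0,-1.85],1],[[184,-178,0],[0,0,-1.85],1],[[184,-178,0],[0,0,-1.85],1],[[184,-178,0],[0,0,-1.85],1],[[184,-178,0],[0,0,-1.85],1],[[184,-178,0],[0,0,-1.85],1],[[184,-178,0],[0,0,-1.85],1],[[184,-178,0],[0,0,-1.85],1],[[184,-178,0],[0,0,-1.85],1],[[184,-178,0],[0,0,-1.85],1],[[184,-178,0],[0,0,-1.85],1]]'
python3 - <<'E'
from h import *
o=get_obs();print(yang(),o['eef_pos'],o['q'].round(2))
p,d=camera('wrist');c=get_calibration('wrist');cv2.imwrite('pics/e.png',p[:,:,::-1]);crop(p,190,120,320,220,6,'pics/e2.png')
P=pts(d,c);w=P[120:230,180:330]
def f(z0,z1):
    m=(w[...,2]>z0)&(w[...,2]<z1);return (w[m][:,:2]*1000).astype(np.float32)
Q=f(.026,.034);print(len(Q),Q.mean(0),cv2.minEnclosingCircle(Q),cv2.minAreaRect(Q))
Q=f(.012,.026);Q=Q[Q[:,0]<436];print(len(Q),Q.mean(0),Q.min(0),Q.max(0))
np.save('pics/eP.npy',P)
E
```

```text
time_s: 6.83
eef_pos: [0.4618, 0.2373, 0.2253]
eef_rot: [0.003, 0.0, 1.0, -0.002]
wrist_force: [-0.6, 1.0, 0.1]
opening: 1.002
89.95003998383079 [0.46179448 0.2373169  0.22526825] [ 0.25  0.07  1.77 -0.01  1.29 -1.32]
908 [464.15707 238.11125] ((463.97283935546875, 238.1546630859375), 27.614717483520508) ((464.8370666503906, 238.05999755859375), (50.93414306640625, 46.6019172668457), 83.31449127197266)
170 [427.95566 241.51859] [420.64078 233.71608] [435.9102  249.31854]
```

View pics/e2.png

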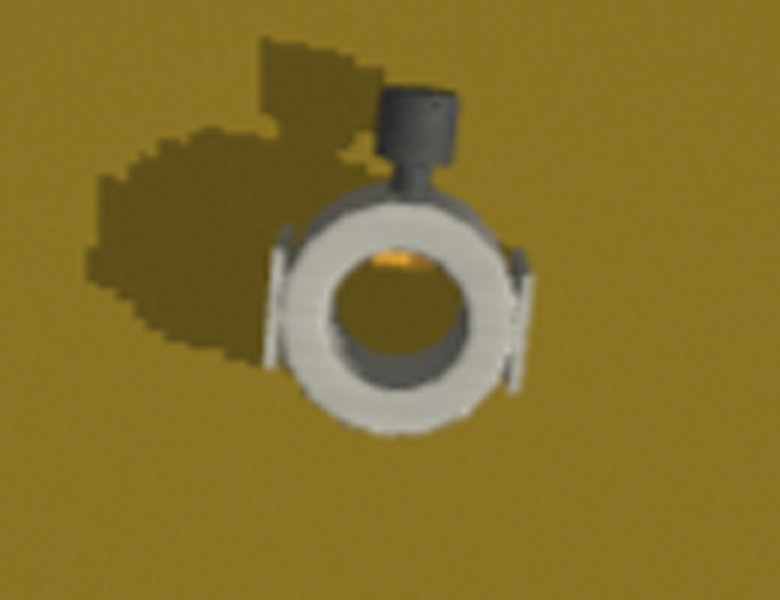

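```bash
python3 - <<'E'
from h import *
print(delta([.4645,.2375,.015]))
E
python3 -m jog '[[[-2.5,0,40],[0,0,0.05],1],[[-2.5,0,80],[0,0,0.11],1],[[-2.5,0,120],[0,0,0.11],1],[[-2.5,0,150],[0,0,0.11],1],[[-2.5,0,170],[0,0,0.11],1],[[-2.5,0,185],[0,0,0.11],1],[[-2.5,0,185],[0,0,0.11],1],[[-2.5,0,185],[0,0,0.11],1]]'
python3 - <<'E'
from h import *
print(delta([.4645,.2375,.015]),yang(),get_obs()['eef_pos'])
E
```

```text
[ -1.2   1.1 210.5]
time_s: 7.55
eef_pos: [0.4649, 0.2363, 0.0398]
eef_rot: [0.002, 0.056, 0.998, -0.002]
wrist_force: [0.9, 0.9, -0.2]
opening: 1.0
[ 0.7  1.2 24.8] 83.61496792548061 [0.46494816 0.23632938 0.03983582]
```

```bash
python3 -m jog '[[[0.5,1,10],[0,0,0],1],[[0.5,1,20],[0,0,0],1],[[0.5,1,24],[0,0,0],1],[[0.5,1,24],[0,0,0],1],[[0.5,1,24],[0,0,0],1]]'
python3 -m jog '[[[0,0,0],[0,0,0],0],[[0,0,0],[0,0,0],0],[[0,0,0],[0,0,0],0],[[0,0,0],[0,0,0],0],[[0,0,0],[0,0,0],0],[[0,0,0],[0,0,0],0],[[0,0,0],[0,0,0],0],[[0,0,0],[0,0,0],0]]'
python3 - <<'E'
from h import *
o=get_obs();print(delta([.4645,.2375,.015]),yang(),o['opening']*85,rot().inv().apply(o['wrist_force']))
p,d=camera('wrist');cv2.imwrite('pics/f.png',p[:,:,::-1]);np.save('pics/fP.npy',pts(d,get_calibration('wrist')))
p,d=camera('side');crop(p,110,130,240,230,6,'pics/f2.png')
E
```

```text
time_s: 7.97
eef_pos: [0.4646, 0.2373, 0.0157]
eef_rot: [0.002, 0.056, 0.998, -0.002]
wrist_force: [0.9, 0.2, 0.8]
opening: 0.998
time_s: 8.63
eef_pos: [0.4652, 0.2374, 0.0164]
eef_rot: [0.003, 0.056, 0.998, -0.002]
wrist_force: [0.0, 0.3, 5.3]
opening: 0.588
[0.7 0.  1.4] 83.61506575347072 49.981252079387986 [-0.01366191  0.26939395 -5.25370931]
```

View pics/f.png

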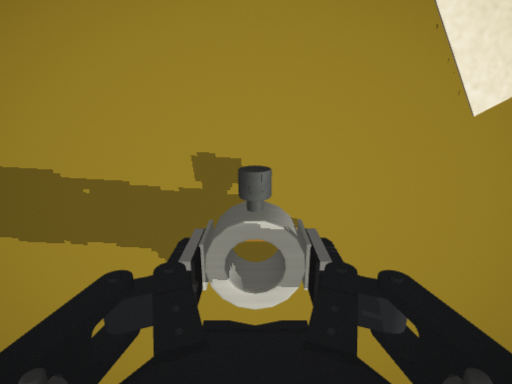

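View pics/f2.png

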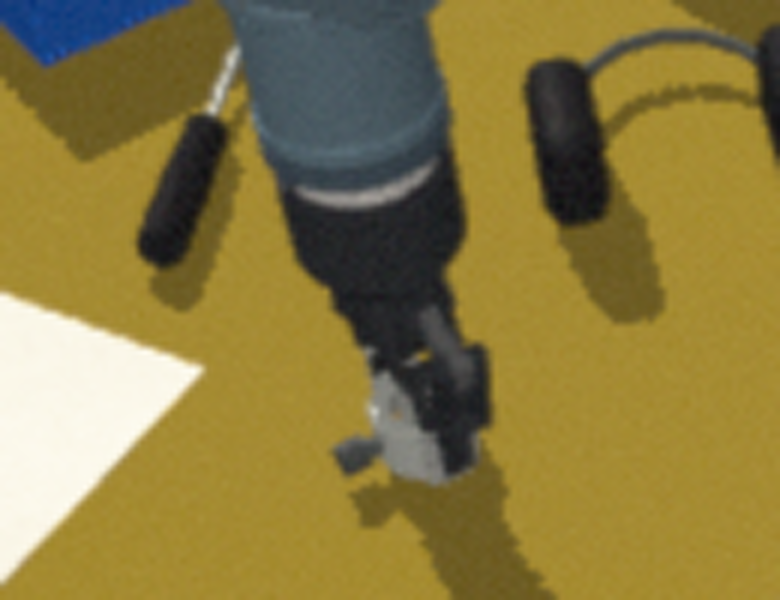

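Run:
```python
from h import *
P=np.load('pics/fP.npy');o=get_obs()
w=(P-o['eef_pos'])@rot().as_matrix()*1000   # tool frame mm
s=w[200:310,200:315];hz=P[200:310,200:315,2]
m=(hz>.026)&(hz<.034)&(abs(s[...,1])<23)
Q=s[m];print(len(Q),Q.min(0),Q.max(0),cv2.minEnclosingCircle(Q[:,:2].astype(np.float32)))
# algebraic fit of outer edge: bins
a=np.arctan2(Q[:,1]-Q[:,1].mean(),Q[:,0]-0)
# inner/outer least squares: points r in [14,24]
from scipy.optimize import minimize
f=lambda c:(np.clip(14-np.hypot(Q[:,0]-c[0],Q[:,1]-c[1]),0,None)**2+np.clip(np.hypot(Q[:,0]-c[0],Q[:,1]-c[1])-24,0,None)**2).sum()
print(minimize(f,[0,0],method='Nelder-Mead').x)
m=(hz>.0)&(s[...,0]>30)
s2=w[150:205,225:285];m=(P[150:205,225:285,2]>.013);Q=s2[m];Q=Q[Q[:,0]>28];print(len(Q),Q.mean(0),Q.min(0),Q.max(0))
```

```text
5097 [-23.86604269 -22.9760797  -15.29464185] [23.84727748 22.99628739 -9.47308415] ((0.369902640581131, -1.0289860963821411), 25.394447326660156)
[0.52125429 0.15048362]
1100 [37.77345784  0.45249029 -4.54730274] [28.04195482 -7.3258639  -8.03898585] [44.20747401  8.16905992  3.17992573]
```

```bash
cat >> h.py <<'E'
def turn(deg):
    a=np.radians(deg); y=np.array([np.cos(a),np.sin(a),0]); z=np.array([0,0,-1.]); x=np.cross(y,z)
    return (rot().inv()*R.from_matrix(np.stack([x,y,z],1))).as_rotvec().round(4)
E
python3 -m jog '[[[0,0,-20],[0,0,0],0],[[0,0,-60],[0,0,0],0],[[0,0,-100],[0,0,0],0],[[0,0,-140],[0,0,0],0],[[0,0,-184],[0,0,0],0],[[0,0,-184],[0,0,0],0],[[0,0,-184],[0,0,0],0]]'
python3 - <<'E'
from h import *
o=get_obs();print(delta([.5795,.0129,.2]),turn(74.15),yang(),o['opening']*85,o['eef_pos'],o['wrist_force'])
E
```

```text
time_s: 9.32
eef_pos: [0.466, 0.2389, 0.2036]
eef_rot: [0.006, 0.056, 0.998, -0.001]
wrist_force: [-0.1, 0.1, -2.0]
opening: 0.587
[-137.8 -211.9    5.6] [-0.0008  0.0122  0.1653] 83.62324510943482 49.86188517161356 [0.46602449 0.23885416 0.20355152] [-0.12192704  0.12868046 -1.98825979]
```

```bash
python3 -m jog '[[[-15,-25,4],[0,0.006,0.05],0],[[-35,-54,4],[0,0.012,0.1],0],[[-55,-85,4],[0,0.012,0.165],0],[[-75,-115,4],[0,0.012,0.165],0],[[-95,-146,4],[0,0.012,0.165],0],[[-115,-177,4],[0,0.012,0.165],0],[[-130,-200,4],[0,0.012,0.165],0],[[-138,-212,4],[0,0.012,0.165],0],[[-138,-212,4],[0,0.012,0.165],0],[[-138,-212,4],[0,0.012,0.165],0],[[-138,-212,4],[0,0.012,0.165],0],[[-138,-212,4],[0,0.012,0.165],0]]'
python3 - <<'E'
from h import *
o=get_obs();print(delta([.5795,.0129,.165]),turn(74.15),yang(),o['opening']*85,o['eef_pos'],o['wrist_force'])
p,d=camera('wrist');cv2.imwrite('pics/g.png',p[:,:,::-1])
p,d=camera('side');crop(p,200,100,330,260,4,'pics/g2.png')
E
```

```text
time_s: 10.32
eef_pos: [0.5787, 0.0143, 0.2008]
eef_rot: [-0.001, 0.137, 0.991, -0.0]
wrist_force: [-1.1, 0.1, -1.1]
opening: 0.585
[-1.2 -1.1 35.8] [-0.0006 -0.0015  0.0019] 74.2596138826979 49.748391192246395 [0.57868876 0.01433458 0.20078736] [-1.0993307   0.14527164 -1.13031707]
```

View pics/g.png

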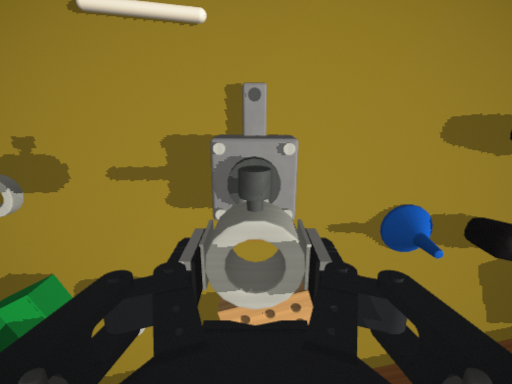

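View pics/g2.png

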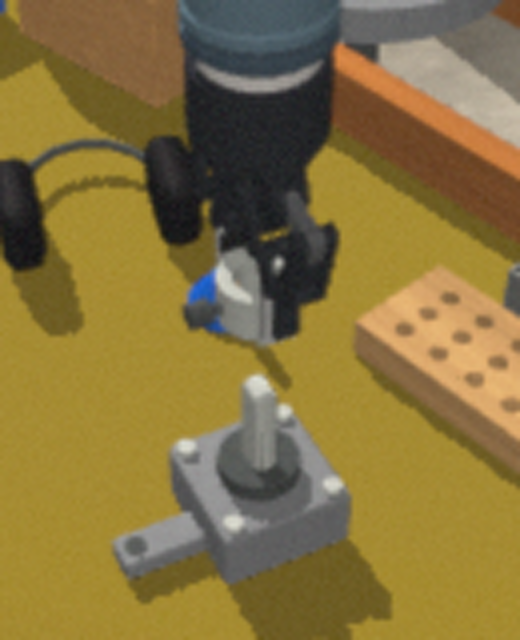

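```bash
python3 -m jog '[[[-1.5,-1,20],[0,0,0],0],[[-1.5,-1,40],[0,0,0],0],[[-1.5,-1,48],[0,0,0],0],[[-1.5,-1,48],[0,0,0],0],[[-1.5,-1,48],[0,0,0],0]]'
python3 - <<'E'
from h import *
o=get_obs();print(delta([.5795,.0129,.15]),turn(74.15),yang(),o['eef_pos'],rot().inv().apply(o['wrist_force']))
p,d=camera('side');crop(p,200,100,330,260,4,'pics/i2.png')
p,d=camera('wrist');cv2.imwrite('pics/i.png',p[:,:,::-1])
E
```

```text
time_s: 10.83
eef_pos: [0.58, 0.0133, 0.1534]
eef_rot: [-0.001, 0.136, 0.991, -0.0]
wrist_force: [0.1, -0.7, -1.3]
opening: 0.586
[ 0.4 -0.5  3.4] [-0.0008 -0.0011  0.0028] 74.31007197583007 [0.58001531 0.01329434 0.15344493] [-0.26103828 -0.60843202  1.29741547]
```

View pics/i.png

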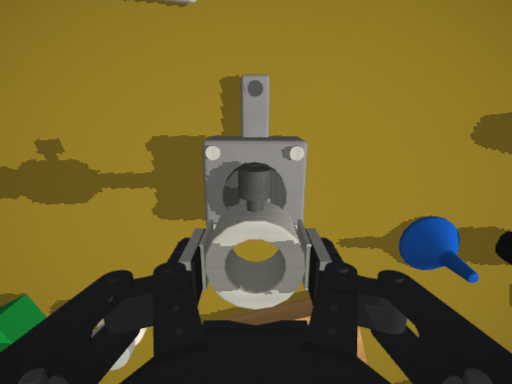

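View pics/i2.png

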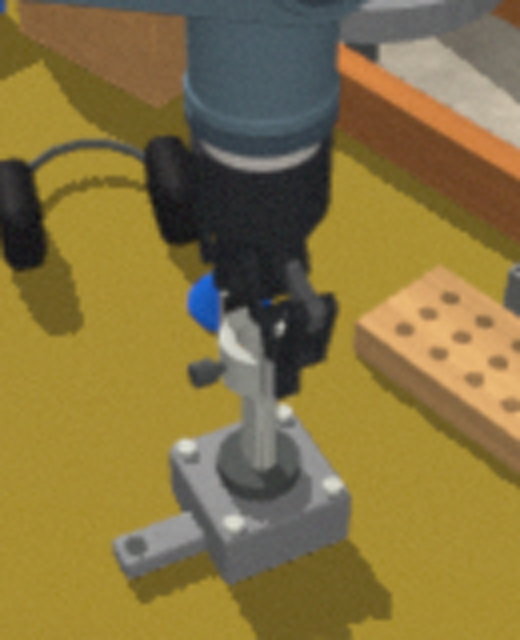

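```bash
python3 -m jog '[[[0,-0.5,6],[0,0,0],0],[[0,-0.5,10],[0,0,0],0],[[0,-0.5,14],[0,0,0],0],[[0,-0.5,18],[0,0,0],0],[[0,-0.5,22],[0,0,0],0],[[0,-0.5,22],[0,0,0],0]]'
python3 - <<'E'
from h import *
o=get_obs();print(delta([.5795,.0129,.0864]),yang(),o['eef_pos'],rot().inv().apply(o['wrist_force']),o['torque'])
E
```

```text
time_s: 11.43
eef_pos: [0.5802, 0.0125, 0.1315]
eef_rot: [-0.0, 0.137, 0.991, -0.0]
wrist_force: [0.8, -0.5, -2.4]
opening: 0.583
[ 0.8  0.2 45.1] 74.28424244238 [0.58020603 0.01247399 0.13149036] [-0.91675956 -0.3082428   2.40815741] [-0.02924303 -0.00987764  0.01355359]
```

```bash
python3 -m jog '[[[0.5,0,4],[0,0,0],0],[[0.5,0,8],[0,0,0],0],[[0.5,0,12],[0,0,0],0],[[0.5,0,16],[0,0,0],0],[[0.5,0,16],[0,0,0],0]]'
python3 - <<'E'
from h import *
o=get_obs();print(delta([.5795,.0129,.0864]),yang(),o['eef_pos'],rot().inv().apply(o['wrist_force']),o['torque'])
E
```

```text
time_s: 11.85
eef_pos: [0.5791, 0.0127, 0.1143]
eef_rot: [-0.001, 0.137, 0.991, -0.0]
wrist_force: [0.6, -0.0, -1.6]
opening: 0.586
[-0.4  0.3 27.9] 74.28330873872048 [0.57907714 0.01268455 0.11433449] [-0.59564078  0.13729014  1.55612668] [0.04313878 0.01004762 0.0162404 ]
```

```bash
python3 -m jog '[[[-0.2,0.2,6],[0,0,0],0],[[-0.2,0.2,12],[0,0,0],0],[[-0.2,0.2,18],[0,0,0],0],[[-0.2,0.2,24],[0,0,0],0],[[-0.2,0.2,27.5],[0,0,0],0],[[-0.2,0.2,27.5],[0,0,0],0],[[-0.2,0.2,27.5],[0,0,0],0]]'
python3 - <<'E'
from h import *
o=get_obs();print(delta([.5795,.0129,.0864]),yang(),o['eef_pos'],rot().inv().apply(o['wrist_force']),o['torque'])
p,d=camera('side');crop(p,200,100,330,260,4,'pics/j2.png')
p,d=camera('wrist');cv2.imwrite('pics/j.png',p[:,:,::-1])
E
```

```text
time_s: 12.43
eef_pos: [0.579, 0.0129, 0.0865]
eef_rot: [-0.001, 0.137, 0.991, -0.0]
wrist_force: [0.5, -0.7, -1.4]
opening: 0.579
[-0.4  0.2  0.1] 74.2861415018078 [0.57903859 0.01285689 0.08645632] [-0.67968422 -0.49290905  1.37318917] [-0.01015369 -0.03787597 -0.01998775]
```

View pics/j.png

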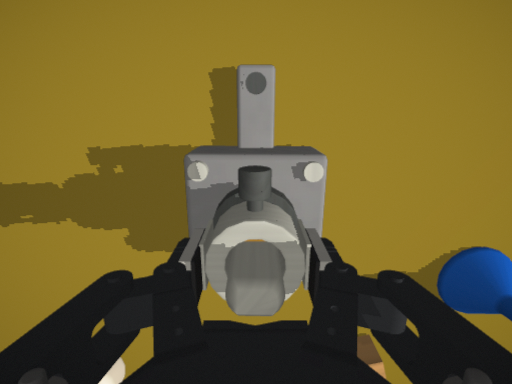

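View pics/j2.png

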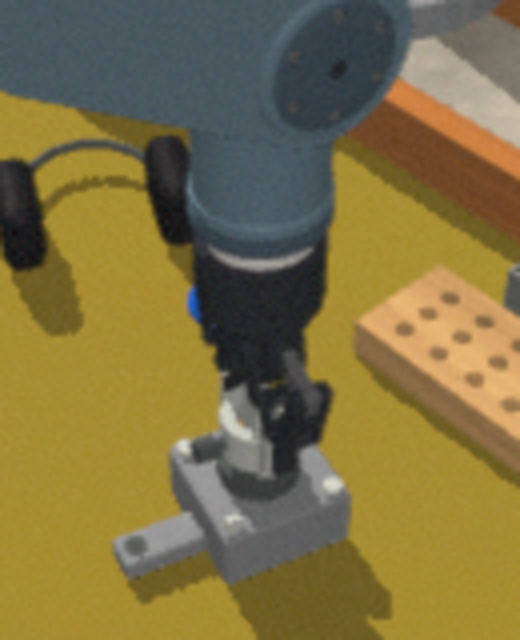

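The collar is down around the shaft with no contact forces. Next I'll draw it sideways along tool -x.

```bash
python3 -m jog '[[[-0.5,0,0],[0,0,0],0],[[-1,0,0],[0,0,0],0],[[-1.5,0,0],[0,0,0],0],[[-1.5,0,0],[0,0,0],0],[[-1.5,0,0],[0,0,0],0]]'
python3 - <<'E'
from h import *
o=get_obs();print(delta([.5795,.0129,.0864]),rot().inv().apply(o['wrist_force']))
E
python3 -m jog '[[[-0.5,0,0],[0,0,0],0],[[-1,0,0],[0,0,0],0],[[-1.5,0,0],[0,0,0],0],[[-1.5,0,0],[0,0,0],0],[[-1.5,0,0],[0,0,0],0]]'
python3 - <<'E'
from h import *
o=get_obs();print(delta([.5795,.0129,.0864]),rot().inv().apply(o['wrist_force']),o['torque'],yang())
E
```

```text
time_s: 12.95
eef_pos: [0.5811, 0.0123, 0.0872]
eef_rot: [-0.001, 0.137, 0.991, -0.0]
wrist_force: [-0.0, -0.4, -1.6]
opening: 0.584
[1.7 0.1 0.8] [-0.07416783 -0.36809419  1.60073044]
time_s: 13.37
eef_pos: [0.5816, 0.0122, 0.0869]
eef_rot: [-0.002, 0.137, 0.991, -0.0]
wrist_force: [-5.2, 1.5, 0.1]
opening: 0.587
[2.2 0.1 0.5] [ 5.37099988  0.04472095 -0.1028597 ] [ 0.20418187  0.88628637 -0.03029326] 74.29312933159606
```

```bash
python3 -m jog '[[[-0.7,0,0.3],[0,0,0],0],[[-1.4,0,0.3],[0,0,0],0],[[-2,0,0.3],[0,0,0],0],[[-2,0,0.3],[0,0,0],0],[[-2,0,0.3],[0,0,0],0],[[-2,0,0.3],[0,0,0],0],[[-2,0,0.3],[0,0,0],0],[[-2,0,0.3],[0,0,0],0]]'
python3 - <<'E'
from h import *
o=get_obs();print(delta([.5795,.0129,.0864]),rot().inv().apply(o['wrist_force']),o['torque'],yang())
p,d=camera('side');crop(p,215,170,305,245,8,'pics/k2.png')
p,d=camera('wrist');crop(p,180,140,330,330,3,'pics/k.png')
w=(pts(d,get_calibration('wrist'))-o['eef_pos'])@rot().as_matrix()*1000
P=pts(d,get_calibration('wrist'))[200:310,200:315]
m=(P[...,2]>.08)&(P[...,2]<.108)&(abs(w[200:310,200:315,1])<22)&(abs(w[200:310,200:315,0])<24)
Q=P[m];Q=Q[Q[:,2]>.094];print(len(Q),np.median(Q[:,2]),np.percentile(Q[:,2],[10,90]))
E
```

```text
time_s: 14.03
eef_pos: [0.5817, 0.0123, 0.086]
eef_rot: [-0.004, 0.137, 0.991, -0.0]
wrist_force: [-9.3, 1.6, 4.2]
opening: 0.592
[ 2.3  0.  -0.4] [ 9.37608753 -0.96122964 -4.15792659] [ 0.34208455  1.42244105 -0.03696601] 74.30364978987588
4335 0.09965661006916363 [0.09780312 0.10096027]
```

View pics/k.png

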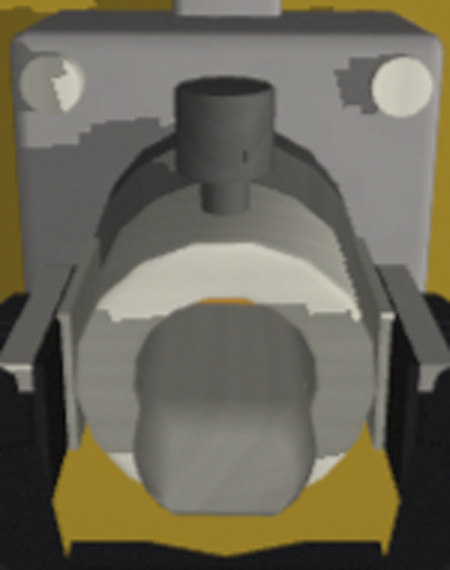

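View pics/k2.png

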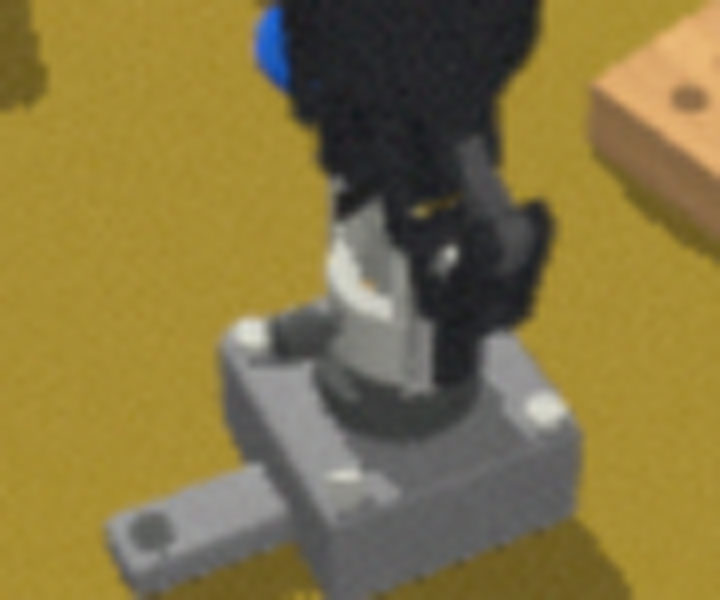

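Run:
```python
from h import *
p,d=camera('top');cv2.imwrite('pics/l.png',p[:,:,::-1])
o=get_obs();print(o['time_s'],delta([.5795,.0129,.0864]),rot().inv().apply(o['wrist_force']),o['opening']*85)
print(hand_in())
```

```text
14.1833 [ 2.3  0.  -0.4] [ 8.91795503  0.41092492 -3.11554801] 49.729581858726725
the job is handed in; nothing more can be done
None
```

The collar is on the shaft with its screw on the tongue's side and its pad bearing on the flat. I handed the job in at 14.2 s, with the gripper still holding it clear of the boss.

- **Turning the shaft:** I pinched it on its flats and turned it about 102° until one flat faced the tongue. The pads read 15.1 mm there, which is square on the flats, and the wrist camera showed the flats parallel to the base edges.
- **Fitting the collar:** It went down over the shaft with no notable contact force.
- **Drawing it to the flat:** Contact came about 2.2 mm off the shaft's axis, against the 2 mm expected. It was pressing with about 9 N when I handed in.
- **Height and grip:** The collar's top measured 99.7 mm, so its underside is about 9.7 mm above the boss. The grip opening was steady at about 50 mm.
- **Other checks:** The arm did not go near any bystander. I saved a last top view but did not inspect it for the bystanders. Camera and touch estimates of the shaft's axis differed by about 1.5 mm, and I used the touch value. While pressing, the tool leans by about 0.5°. No other check disagreed.

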